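# Seat the press plate on its pin and hold the copper blank clamped

## Robot

A 6-joint arm with a two-finger parallel gripper is mounted at the origin on the work surface. World frame = base frame: x ahead of the robot, y to its left, z up, the work surface at z = 0. Lengths are in m, angles in rad, forces in N, time in s.
With the tool pointing down it reaches from about 0.275 to 0.775 m from the base axis. Payload 14.6 kg.
Tool frame: the origin (TCP) lies on the centre line of the jaws, within the pads' length; the fingertips stand 8 mm ahead of it and the grasp point (between the pads) lies 11 mm behind it (bot.finger_overhang is the distance from the TCP to the fingertips, in m); z points along the fingers, y is the line along which they close (so a half turn about z gives the same grasp; the last joint's range is limited). The gripper opens to 85 mm and grips with 20 to 120 N. Pads are 22 mm wide; open, the fingers measure 114 mm over their backs; the gripper's body (76 mm by 85 mm) begins 54 mm behind the grasp point. The pads swing forward as they close: fully open they stand 13 mm farther back than shut.
Start: joints at [1.129, 0.263, -0.048, 1.259, 0, 1.415], TCP at [0.149, 0.504, 0.213] pointing down, gripper open.
Joint ranges: [-2.65, 2.65], [-0.89, 1.7], [-1.18, 1.37], [-2.13, 2.11], [-1.35, 1.29], [-3.14, 3.14]. Speed limits (rad/s): [1.89, 1.89, 2.57, 2.79, 3.14, 3.14].

## Interface

Orientations are given as a unit quaternion [x, y, z, w].
In Python, from rig import bot, viewer, order gives the robot as it stands.
- The arm moves only by the tool jog_arm, never from a script. Its argument "motion" is text: rows parted by semicolons, each of 6 numbers parted by spaces: the shift along the tool's x, y, z normalised to -1 to 1, where 1 is 0.04 m, then the turn, a rotation vector about the tool's x, y, z normalised to -1 to 1, where 1 is 10 degrees. A call has 1 to 12 rows; each row shifts and turns the commanded pose from where the row before left it, along the tool's axes as they then stand; what a row does not reach is not made up. A row lasts 1/8 s, in which the tool goes at most 62.5 mm and 10.7 degrees, less where a joint would pass 70% of its speed; a pose out of reach is approached as far as the arm can. A call with a number of a shift or a turn outside -1 to 1 is refused whole. A call with a gripper value outside its range is refused whole. "grip" is the closure, from 0 (fully open) to 1 (shut), set as the call begins (left out, the last holds). The fingers move at their own pace and stop on an object; "grip_force" is the grip in N (left out, the last holds). Time passes only in rows, so rows that do not move let the fingers close. It gives the time, the measured TCP pose, the force, the opening and the grip force at its end, in the units of the state.
- bot.read_state(): the state, without advancing time (a new reading comes with each control period).
- viewer.read_camera(name): name is "side" or "top"; returns a dict with "pixels" (480x640x3 uint8, red, green, blue), "camera_matrix" (3x3 intrinsics, pixels), "rvec" (rotation vector, rad) and "tvec" (3), from world to camera coordinates, as OpenCV has them. Camera axes: x right, y down, z forward; pixel columns grow to the right and rows downward; lengths in m; the calibration is good to about 2 mm. A picture is of the moment at which its call begins. There is no depth.
- order.close_job(): hands the job in; it is judged then, once.
The state is a dict: "clock": time; "joint_pos": joint angles; "qvel": joint speeds; "effort": joint torques, N m; "position": TCP position; "tool_rot": TCP orientation; "wrist_force": force on the tool from outside, world axes, zero at the start; "torque": the same for the moment, N m; "opening": finger opening in m; "gripper_force": force on a finger pad.
Only numpy, scipy, OpenCV 4.12 (cv2) and the standard library are available. Lean on these libraries where they do the work, as an engineer would, in place of code of your own. Each camera call takes 0.05 s, during which the arm holds its last target. There are 200 camera calls.

## Task

Pick up the aluminium press plate by its wooden grip bar and get it onto the jig's locating pin, long side along the jig's long side: the pin may be set anywhere along its slot, so feel along with the plate until it drops on. Then press it down against the springs until the pad is fully down, and finish while still holding it pressed there, without letting go. Leave the other things on the bench where they are.

Things in the scene. Friction and masses are not known exactly. Their poses are not given: they have to be found in the camera images.
- press_plate: Loose press plate, 0.4 to 0.55 kg: aluminium block 96 (x) x 70 (y) x 25 mm; on the middle of its top a wooden grip bar 60 (x) x 24 (y) x 40 mm (25 to 65 mm above the underside). Origin: centre of the underside = mouth of the blind hole for the pin, 14 mm across, 20 mm deep, 2 mm chamfer. z up. Half a turn about z makes no difference. Starts flat on the bench, bar up.
- jig: Jig fixed to the bench, left or right: dark steel bed 150 (x) x 110 (y) x 16 mm, 5 mm bolt heads at its corners. Origin: centre of the bed's underside, on the bench; z up. In its middle a sprung pad 92 (x) x 70 mm with a copper blank. Through a slot along x stands a fixed pin, 12 mm thick, tip chamfered 2.5 mm, 46 mm above the bench, at y = 0 and anywhere from x = -10 to +10 mm (not told).
- pad (a joint): How far the jig's sprung pad is down, in m: 0 up, 0.006 fully down on its stop. The copper's top is 36 mm above the bench (pin 10 mm proud of it) with the pad up, 30 mm fully down. The pad carries the plate's weight (4 to 5.4 N) without sinking: it starts to move at about 6 N and is fully down at about 12 N, the plate's weight included. It springs back when released.
- pitch_bowl: Bystander: heavy dark steel bowl of red-brown pitch, 160 mm across, 65 mm high. Origin: centre of its underside.
- hammer: Bystander: hammer lying on the bench, wooden handle, steel head. Origin: about the middle of its length, at bench height.
- punch_block: Bystander: wooden block 80 x 50 x 38 mm with six steel punches standing up to 120 mm above the bench. Origin: centre of its underside.
- bench_block: Bystander: plain steel bench block 50 x 50 x 20 mm, no grip. Origin: centre of its underside.
There are look-alikes about, which are no part of the job. What is shaped like the press_plate but green or red is not meant.

How it is judged:
By the outcome, as a careful person would: the job done as asked, in the order asked, and still so for the second after the job is handed in, while the arm keeps its last pose, push and grip.
It also fails if it takes over 51 s, if anything falls off the work surface, if the arm or the gripper's body presses on something with over 40 N, if the wrist force passes 120 N, or if a joint passes its speed limit or range.

## Working session

There is one attempt and no reset: what is moved stays moved. The work goes in short steps, Python scripts to look and compute and a tool call to move; the robot and the scene stay as the last step left them, time stands still between calls to the robot, and variables do not carry over. Pictures are saved under pics/ and viewed, at most 10 in all, crops included, and the job is handed in when it is done.

Besides the shell and the picture viewer there is one more tool, called after "Call:" as a command line: name --argument value ..., lists and objects as JSON in quotes. jog_arm: Moves the arm, as the interface text tells. Its arguments: {"type":"object","properties":{"motion":{"type":"string"},"grip":{"type":"number"},"grip_force":{"type":"number"}},"required":["motion"]}

```bash
mkdir -p pics
python3 - <<'E'
from rig import bot,viewer
import cv2,pickle
d={}
for n in("side","top"):
    c=viewer.read_camera(n);d[n]=c
    cv2.imwrite(f"pics/{n}0.png",c["pixels"][:,:,::-1])
pickle.dump(d,open("cams.pkl","wb"))
print(bot.read_state()); print(d["top"]["camera_matrix"],d["top"]["rvec"],d["top"]["tvec"],d["side"]["rvec"],d["side"]["tvec"])
E
```

```text
{'clock': 0.1, 'joint_pos': array([ 1.12867382e+00,  2.63441337e-01, -4.88692486e-02,  1.25940130e+00,
       -4.21250428e-05,  1.41548945e+00]), 'qvel': array([ 9.53935096e-04, -1.54100971e-05,  1.18466857e-03, -4.08164597e-04,
        5.09469950e-04, -1.59602337e-04]), 'effort': array([ 2.78213833e-03, -6.38576460e+01,  3.85063183e+01,  1.01373557e-02,
       -1.08304585e-04,  3.08345989e-07]), 'position': array([0.14842751, 0.50330329, 0.21299224]), 'tool_rot': array([ 1.42916751e-01,  9.89734607e-01, -4.43707514e-04, -1.14591712e-04]), 'wrist_force': array([-0.20702577,  0.6912148 ,  0.15035557]), 'torque': array([ 0.03706648, -0.01289768,  0.007337  ]), 'gripper_force': 0.0, 'opening': 0.0852969344619877}
[[504.26405863   0.         319.84345223]
 [  0.         504.26405863 230.96275665]
 [  0.           0.           1.        ]] [ 2.10252219 -2.10873413  0.24180168] [-0.01541456  0.57545855  1.07213982] [ 0.23520406 -2.93662096  0.96876239] [0.53892401 0.10584681 0.78392632]
```

View pics/side0.png

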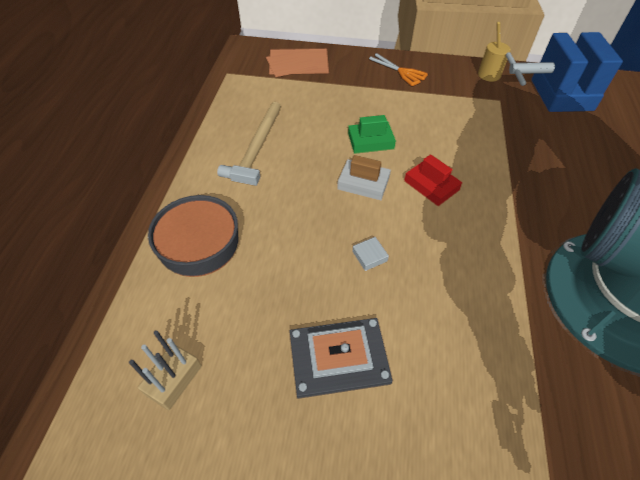

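View pics/top0.png

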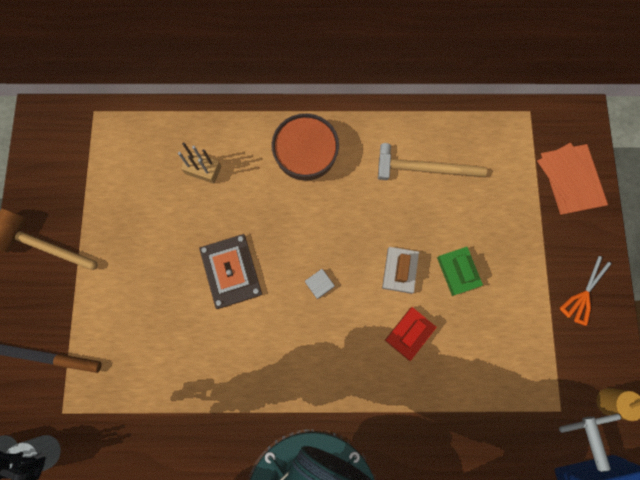

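Side view: plate with wooden bar at (365,178), jig at (340,355) with the pin at about (345,348). Top view: plate (402,270), jig (231,270).
What could be taken for the plate, in top-view pixels: grey plate with wooden bar (402,270), green (460,270), red (411,334), bench block without a grip (320,283). I choose the grey one with the wooden bar.

Run:
```python
import cv2,pickle,numpy as np
d=pickle.load(open("cams.pkl","rb"))
def crop(n,x,y,w,h,s):return cv2.resize(d[n]["pixels"][y:y+h,x:x+w,::-1],None,fx=s,fy=s,interpolation=cv2.INTER_CUBIC)
a=np.hstack([crop("side",325,145,80,60,5),crop("top",362,240,80,60,5)])
b=np.hstack([crop("side",280,310,120,90,400/120),crop("top",182,228,100,75,4)])
cv2.imwrite("pics/crops.png",np.vstack([a,b]))
```

```text
(no output)
```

View pics/crops.png

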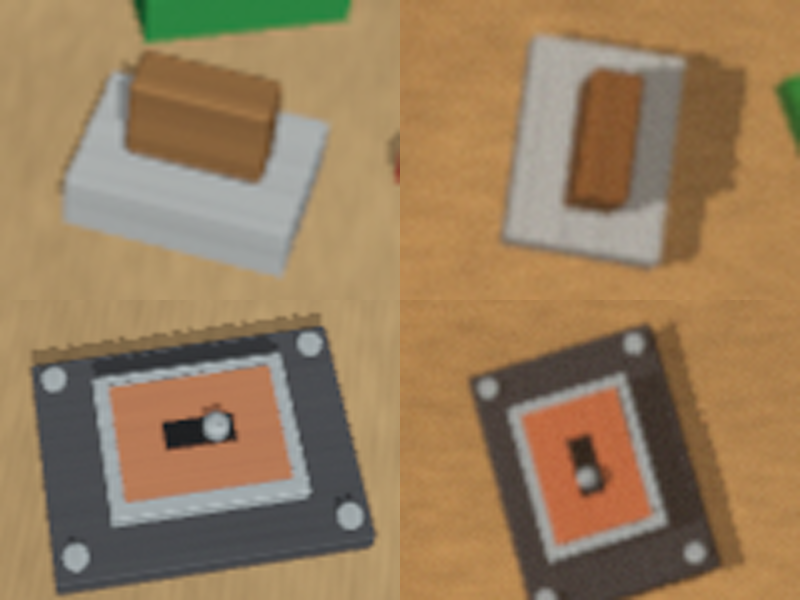

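The crops confirm the choice: grey block with a wooden bar, and a jig with its pin toward the near-robot end of the slot. Next I triangulate the matched corners.

```bash
cat > h.py <<'E'
import cv2,pickle,numpy as np
d=pickle.load(open("cams.pkl","rb"))
def P(n):
    c=d[n];return np.hstack([cv2.Rodrigues(c["rvec"])[0],c["tvec"].reshape(3,1)])
def und(n,p):
    K=d[n]["camera_matrix"];p=np.array(p,float);return ((p-K[:2,2])/[K[0,0],K[1,1]]).T
def tri(s,t):
    X=cv2.triangulatePoints(P("side"),P("top"),und("side",s),und("top",t));return (X[:3]/X[3]).T
E
python3 - <<'E'
from h import *
f=lambda p,s,o,b:(np.array(p)-b+.5)/s-.5+o
def run(nm,s,t,ss,ts,so,to,sb,tb):
    X=tri(f(s,ss,so,sb),f(t,ts,to,tb)); print(nm,"\n",(X*1e3).round(1))
    if len(X)==4:
        a=X[0]+X[2]-X[1]-X[3] if 0 else (X[0]+X[3]-X[1]-X[2]); print(" ctr",(X.mean(0)*1e3).round(1),"xyaw deg",np.degrees(np.arctan2(a[1],a[0])).round(1))
# order +x-y, -x-y, -x+y, +x+y
p=(5,5,(325,145),(362,240),(0,0),(400,0)); j=(10/3,4,(280,310),(182,228),(0,300),(400,300))
run("plate",[(112,72),(328,122),(287,250),(65,195)],[(685,60),(660,266),(503,240),(535,35)],*p)
run("bar",[(140,52),(282,82),(268,105),(127,80)],[(642,72),(630,209),(567,205),(590,70)],*p)
run("bolts",[(54,380),(310,344),(350,516),(76,558)],[(634,344),(695,552),(545,598),(487,388)],*j)
run("copper",[(108,388),(272,364),(295,478),(125,503)],[(624,388),(656,525),(553,546),(522,408)],*j)
run("pin",[(217,425)],[(588,478)],*j)
E
```

```text
plate 
 [[ 534.4 -245.6   25.9]
 [ 439.5 -229.7   26.5]
 [ 451.5 -159.3   20.5]
 [ 546.5 -177.5   18.1]]
 ctr [ 493.  -203.    22.7] xyaw deg -10.2
bar 
 [[ 521.6 -218.2   64.5]
 [ 461.4 -210.5   63.8]
 [ 463.9 -181.1   77.5]
 [ 523.  -194.2   70.3]]
 ctr [ 492.5 -201.    69. ] xyaw deg -9.9
bolts 
 [[566.6 168.9  20.3]
 [444.8 130.3  22. ]
 [418.9 214.3  23.5]
 [540.  253.   22.1]]
 ctr [492.6 191.6  22. ] xyaw deg 17.6
copper 
 [[538.9 172.5  28.8]
 [460.7 150.7  34.9]
 [446.4 207.5  41.4]
 [523.4 229.3  37.4]]
 ctr [492.4 190.   35.6] xyaw deg 15.7
pin 
 [[484.6 188.8  43.4]]
```

```bash
cat >> h.py <<'E'
def go(x,y,z,yaw):
    "units of shift and turn from the measured pose to a down pose, tool x at yaw deg (mod 180)"
    from rig import bot
    from scipy.spatial.transform import Rotation as R
    s=bot.read_state();r=R.from_quat(s["tool_rot"])
    g=R.from_euler("z",yaw,degrees=True)*R.from_euler("x",np.pi)
    q=min([g,g*R.from_euler("z",np.pi)],key=lambda k:(r.inv()*k).magnitude())
    print("pos",s["position"].round(4),"t",round(s["clock"],2),"F",s["wrist_force"].round(1),"open",round(s["opening"],4))
    print("shift",(r.inv().apply(np.array([x,y,z])-s["position"])/.04).round(3),"turn",(np.degrees((r.inv()*q).as_rotvec())/10).round(3))
E
python3 -c "
from h import *; go(.493,-.202,.15,-10)"
```

```text
pos [0.1484 0.5033 0.213 ] t 0.1 F [-0.2  0.7  0.2] open 0.0853
shift [-13.251 -14.474   1.587] turn [-0.005 -0.001 -0.643]
```

Call:
jog_arm --motion "-.65 -.7 0 0 0 0;-.65 -.7 0 0 0 0;-.65 -.7 0 0 0 0;-.65 -.7 0 0 0 0;-.65 -.7 0 0 0 0;-.65 -.7 0 0 0 0;-.65 -.7 0 0 0 0;-.65 -.7 0 0 0 0;-.65 -.7 0 0 0 0;-.65 -.7 0 0 0 0" --grip 0.3

```text
clock: 1.35
position: [0.3189, 0.1603, 0.2133]
tool_rot: [0.143, 0.99, -0.0, -0.0]
wrist_force: [-0.3, 0.5, -0.5]
opening: 0.06
gripper_force: 0.0
```

Call:
jog_arm --motion "-.675 -.747 .15 0 0 0;-.675 -.747 .15 0 0 0;-.675 -.747 .15 0 0 0;-.675 -.747 .15 0 0 0;-.675 -.747 .15 0 0 0;-.675 -.747 .15 0 0 0;-.675 -.747 .15 0 0 0;-.675 -.747 .15 0 0 0;-.675 -.747 .15 0 0 0;-.675 -.747 .15 0 0 0;0 0 0 0 0 -.64;0 0 0 0 0 0" --grip 0.3

```text
clock: 2.85
position: [0.4929, -0.2016, 0.1529]
tool_rot: [0.088, 0.996, 0.0, -0.0]
wrist_force: [-0.1, 0.6, 0.4]
opening: 0.0598
gripper_force: 0.0
```

```bash
python3 -c "
from h import *; go(.493,-.202,.038,-10)
from rig import viewer
o=[]
for n,x,y in(('side',305,100),('top',345,220)):
    o.append(cv2.resize(viewer.read_camera(n)['pixels'][y:y+120,x:x+120,::-1],(400,400),interpolation=cv2.INTER_CUBIC))
cv2.imwrite('pics/a.png',np.hstack(o))"
```

```text
pos [ 0.4929 -0.2016  0.1529] t 2.85 F [-0.1  0.6  0.4] open 0.0598
shift [-0.007 -0.01   2.873] turn [ 0.002 -0.006 -0.009]
```

View pics/a.png

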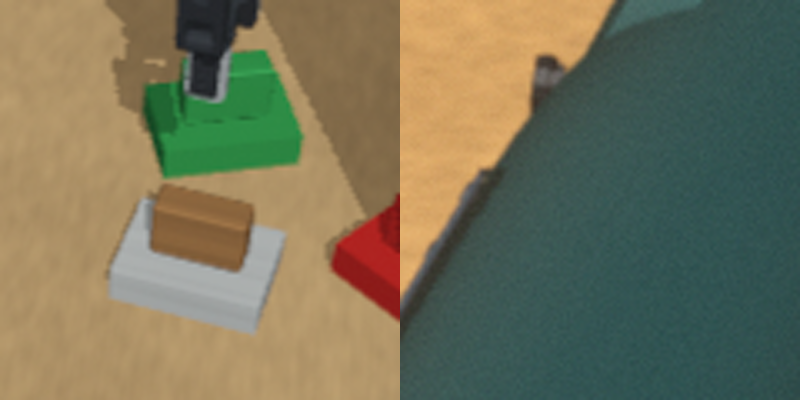

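The side view shows the open jaws above, lined up with the bar at crop (200,228); the arm hides the top view. I go down and close.

Call:
jog_arm --motion "0 0 .5 0 0 0;0 0 .5 0 0 0;0 0 .5 0 0 0;0 0 .5 0 0 0;0 0 .4 0 0 0;0 0 .27 0 0 0;0 0 .2 0 0 0;0 0 0 0 0 0"

```text
clock: 3.95
position: [0.493, -0.2014, 0.0384]
tool_rot: [0.088, 0.996, 0.0, -0.0]
wrist_force: [-1.0, -0.4, 0.3]
opening: 0.0597
gripper_force: 0.0
```

Call:
jog_arm --motion "0 0 0 0 0 0;0 0 0 0 0 0;0 0 0 0 0 0;0 0 0 0 0 0;0 0 0 0 0 0;0 0 0 0 0 0;0 0 0 0 0 0" --grip 1 --grip_force 70

```text
clock: 4.82
position: [0.4934, -0.2023, 0.0393]
tool_rot: [0.088, 0.996, -0.001, 0.0]
wrist_force: [-3.3, -2.9, 6.3]
opening: 0.0223
gripper_force: 69.1
```

Call:
jog_arm --motion "0 0 -.2 0 0 0;0 0 -.3 0 0 0;0 0 -.5 0 0 0;0 0 -.5 0 0 0;0 0 -.5 0 0 0;0 0 0 0 0 0;0 0 0 0 0 0"

```text
clock: 5.7
position: [0.4928, -0.2013, 0.1181]
tool_rot: [0.087, 0.996, 0.0, -0.0]
wrist_force: [-0.1, -0.4, -4.9]
opening: 0.0214
gripper_force: 69.4
```

```bash
python3 -c "
from h import *; go(.485,.189,.118,17)
from rig import viewer
c=viewer.read_camera('side')
cv2.imwrite('pics/b.png',cv2.resize(c['pixels'][60:240,280:480,::-1],None,fx=3,fy=3,interpolation=cv2.INTER_CUBIC))"
```

```text
pos [ 0.4928 -0.2013  0.1181] t 5.7 F [-0.1 -0.4 -4.9] open 0.0214
shift [1.893e+00 9.574e+00 7.000e-03] turn [ 0.003 -0.003 -2.703]
```

View pics/b.png

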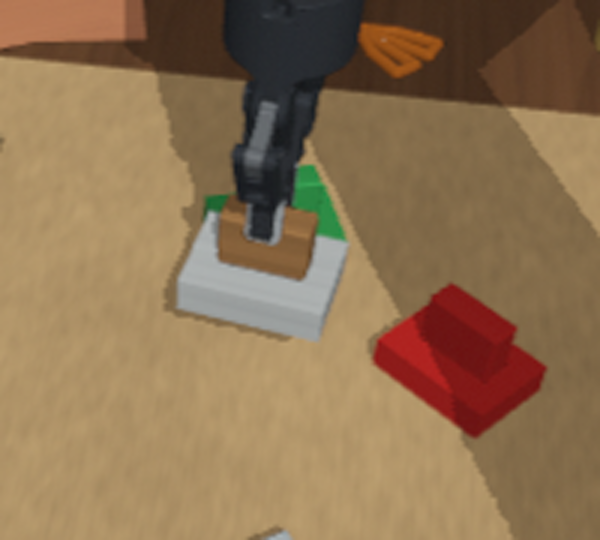

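The plate is held level (4.9 N) and clear of the bench, with the jaws mid-bar. I carry it over the jig.

Call:
jog_arm --motion ".158 .5 0 0 0 0;.158 .8 0 0 0 0;.158 .85 0 0 0 0;.158 .9 0 0 0 0;.158 .9 0 0 0 0;.158 .9 0 0 0 0;.158 .9 0 0 0 0;.158 .9 0 0 0 0;.158 .9 0 0 0 0;.158 .85 0 0 0 0;.158 .7 0 0 0 0;.158 .47 0 0 0 0"

```text
clock: 7.25
position: [0.4839, 0.1904, 0.118]
tool_rot: [0.087, 0.996, -0.0, -0.001]
wrist_force: [0.3, -0.6, -4.7]
opening: 0.0217
gripper_force: 69.5
```

Call:
jog_arm --motion "0 0 0 0 0 -.6;0 0 0 0 0 -.7;0 0 0 0 0 -.7;0 0 0 0 0 -.7;0 0 .3 0 0 0;0 0 .2 0 0 0;0 0 0 0 0 0;0 0 0 0 0 0"

```text
clock: 8.25
position: [0.4851, 0.1887, 0.0986]
tool_rot: [-0.147, 0.989, 0.0, -0.0]
wrist_force: [-0.8, 0.3, -5.0]
opening: 0.0216
gripper_force: 69.6
```

```bash
python3 -c "
from h import *; go(.485,.189,.098,17)
from rig import viewer
o=[]
for n,x,y in(('side',270,270),('top',170,210)):
    c=viewer.read_camera(n); cv2.imwrite('pics/raw_'+n+'.png',c['pixels'][:,:,::-1])
    o.append(cv2.resize(c['pixels'][y:y+130,x:x+130,::-1],(400,400),interpolation=cv2.INTER_CUBIC))
cv2.imwrite('pics/c.png',np.hstack(o))"
```

```text
pos [0.4851 0.1887 0.0986] t 8.25 F [-0.8  0.3 -5. ] open 0.0216
shift [0.    0.009 0.014] turn [ 0.    -0.001 -0.008]
```

View pics/c.png

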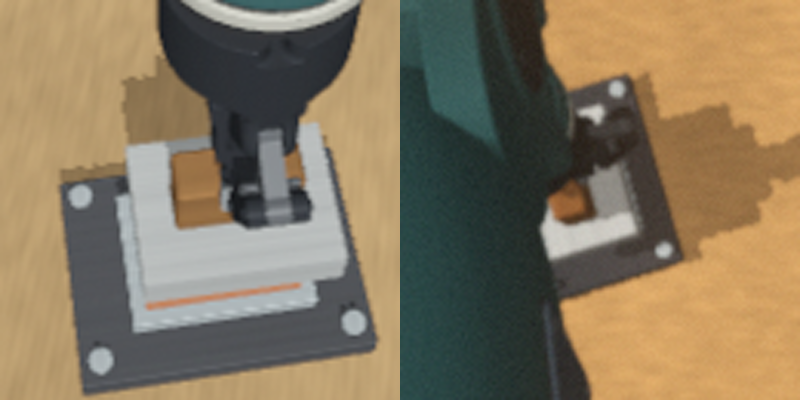

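Run:
```python
from h import *
from rig import bot
print(bot.read_state()["position"])
def ray(n,p,z):
    Q=P(n);R,t=Q[:,:3],Q[:,3];C=-R.T@t;v=R.T@np.append(und(n,[p])[:,0],1);return C+v*(z-C[2])/v[2]
f=lambda u,v:((u+.5)*.325-.5+270,(v+.5)*.325-.5+270)
X=np.array([ray("side",f(*p),.085) for p in[(127,147),(318,125),(347,257),(143,283)]])*1e3
print(X.round(1),X.mean(0))
c=pickle.load(open("cams.pkl","rb"))
im=cv2.imread("pics/raw_side.png")[300:375,305:390]
cv2.imwrite("pics/d.png",cv2.resize(im,None,fx=8,fy=8,interpolation=cv2.INTER_CUBIC))
```

```text
[0.48530268 0.1886506  0.09878278]
[[539.8 168.   85. ]
 [448.3 140.9  85. ]
 [428.8 207.   85. ]
 [520.6 234.6  85. ]] [484.36645286 187.62332396  85.        ]
```

View pics/d.png

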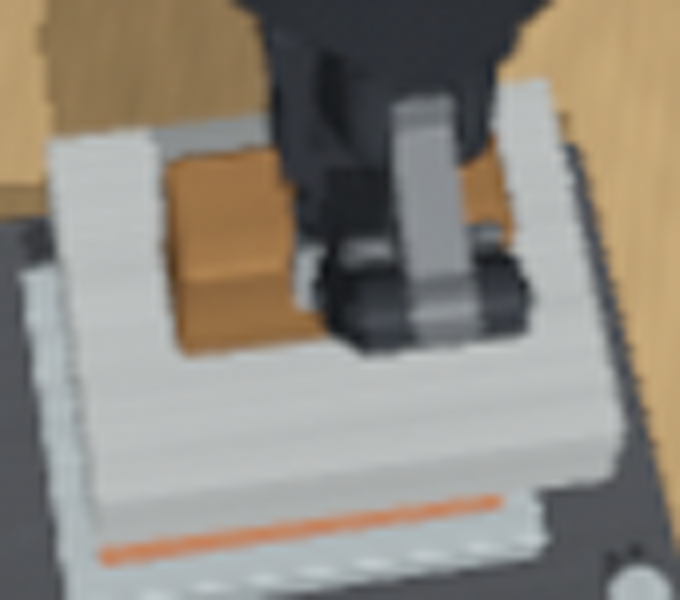

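The plate is centred on the measured pin to about 1 mm and its yaw matches the jig. I lower it gently.

Call:
jog_arm --motion "0 0 .15 0 0 0;0 0 .12 0 0 0;0 0 .04 0 0 0;0 0 .03 0 0 0;0 0 .02 0 0 0;0 0 0 0 0 0"

```text
clock: 9.1
position: [0.4852, 0.1886, 0.0842]
tool_rot: [-0.148, 0.989, -0.0, 0.0]
wrist_force: [-0.4, -0.1, -4.5]
opening: 0.0216
gripper_force: 69.6
```

Call:
jog_arm --motion "0 0 .02 0 0 0;0 0 .02 0 0 0;0 0 .02 0 0 0;0 0 .02 0 0 0;0 0 0 0 0 0;0 0 0 0 0 0"

```text
clock: 9.85
position: [0.4851, 0.1886, 0.0809]
tool_rot: [-0.148, 0.989, 0.0, -0.0]
wrist_force: [0.6, 0.7, -5.4]
opening: 0.0219
gripper_force: 69.6
```

Call:
jog_arm --motion "0 0 .03 0 0 0;0 0 .03 0 0 0;0 0 .03 0 0 0;0 0 .02 0 0 0;0 0 0 0 0 0;0 0 0 0 0 0"

```text
clock: 10.6
position: [0.4851, 0.1886, 0.0766]
tool_rot: [-0.148, 0.989, 0.0, -0.0]
wrist_force: [-1.1, -0.3, -4.0]
opening: 0.0215
gripper_force: 69.6
```

Call:
jog_arm --motion "0 0 .03 0 0 0;0 0 .02 0 0 0;0 0 .02 0 0 0;0 0 0 0 0 0;0 0 0 0 0 0"

```text
clock: 11.22
position: [0.4852, 0.1886, 0.0739]
tool_rot: [-0.148, 0.989, -0.0, 0.0]
wrist_force: [-1.7, -2.6, 2.0]
opening: 0.0212
gripper_force: 70.5
```

It has dropped on and is touching the copper at the expected height. I press on.

Call:
jog_arm --motion "0 0 .03 0 0 0;0 0 .03 0 0 0;0 0 .03 0 0 0;0 0 .03 0 0 0;0 0 0 0 0 0;0 0 0 0 0 0"

```text
clock: 11.98
position: [0.4853, 0.1885, 0.0691]
tool_rot: [-0.147, 0.989, -0.0, 0.0]
wrist_force: [-1.8, -4.3, 7.5]
opening: 0.0219
gripper_force: 71.1
```

Call:
jog_arm --motion "0 0 .02 0 0 0;0 0 .02 0 0 0;0 0 0 0 0 0;0 0 0 0 0 0"

```text
clock: 12.48
position: [0.4856, 0.1882, 0.0687]
tool_rot: [-0.147, 0.989, -0.001, 0.001]
wrist_force: [-6.7, -9.3, 26.4]
opening: 0.0219
gripper_force: 73.4
```

The stop is reached: the force jumped to 26 N with no further travel. I check that it holds and take one look.

Call:
jog_arm --motion "0 0 0 0 0 0;0 0 0 0 0 0;0 0 0 0 0 0;0 0 0 0 0 0;0 0 0 0 0 0;0 0 0 0 0 0;0 0 0 0 0 0;0 0 0 0 0 0"

```text
clock: 13.48
position: [0.4856, 0.1882, 0.0687]
tool_rot: [-0.147, 0.989, -0.001, 0.001]
wrist_force: [-6.7, -8.5, 26.3]
opening: 0.0216
gripper_force: 73.4
```

```bash
python3 -c "
from h import *
from rig import viewer
c=viewer.read_camera('side')
cv2.imwrite('pics/e.png',cv2.resize(c['pixels'][290:410,280:400,::-1],None,fx=5,fy=5,interpolation=cv2.INTER_CUBIC))"
```

```text
(no output)
```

View pics/e.png

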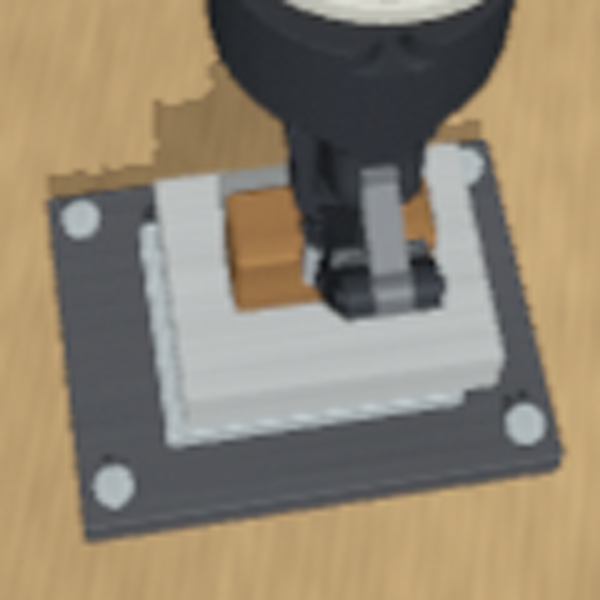

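The plate sits flat on the pad, squared with the jig and clear of the bolts, at full depth. Handing in.

```bash
python3 -c "
from rig import order
print(order.close_job())"
```

```text
the job is handed in; nothing more can be done
None
```

I handed the job in at about 13.5 s with the press plate on the jig's pin and still gripped, pressed to the pad's stop at about 26 N; the other things on the bench were left alone.

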